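Lift the spent filter ring with tongs over the breeder box

TASK

One ceramic filter ring on the drying board is brown and spent: take up the sprung tongs from the shelf, close them on that brown ring, lift it, and carry it over the open clear breeder box. Only the tongs may touch the ring, never the gripper's fingers. Finish while still holding: the tongs in the gripper and the brown ring in the tongs, still, with the whole ring above the box's opening and a few centimetres clear of its rim; leave the white rings, the box, the switch and the other things as they stand.

Things in the scene. Friction and masses are not known exactly. Their poses are not given: they have to be found in the camera images.
- tongs: Sprung tongs, 186 mm long, 30 mm tall, 90 g, lying flat; arms open in the level plane. Origin: on the shelf midway between the dark green grips (40 mm long, 30 mm tall, x -20 to +20); x points to the tips, z up. Outer faces of the grips: 44 mm apart open, about 32 mm with a ring in the tips. Steel pivot post, 18 mm across, at x = -75 mm. Centre of mass within 10 mm of the origin.
- tongs_tips (a point): Point midway between the teal tips: 88 mm ahead of the tongs' origin along x, 15 mm above their underside. The tips span 28 mm in x and from 6 to 24 mm above the underside; open they are 48 mm apart inside and 59 mm over their outsides.
- tongs_left (a joint): Closing angle of each arm (both alike): 0 open, 0.08 rad closed on a ring, 0.14 end stop. Preloaded spring: each grip needs about 4 N to start closing, 7 N at a ring. The tongs spring open as the gripper opens: to carry them open, stay slightly squeezed (grips about 38 to 41 mm apart).
- board: Fixed blue drying board, 70 mm (x) by 220 mm (y), 15 mm thick, on which the three rings stand. Origin: centre of its underside; its y axis runs along the row of rings.
- ring_brown: The dark brown ceramic filter ring: an upright cylinder 22 mm in diameter, 26 mm tall, about 20 g, with a small dark hole in its top, standing on the board. Origin: centre of its underside, z up.
- ring_white1: White ceramic filter ring of the same shape and size, standing on the board about 75 mm from its neighbour. Origin: centre of its underside.
- ring_white2: White ceramic filter ring of the same shape and size, standing on the board about 75 mm from its neighbour. Origin: centre of its underside.
- breeder_box: Clear acrylic open-topped box with a white edge at the rim, 100 mm (x) by 140 mm (y), 70 mm tall, walls 3 mm, 250 g, loose on the shelf. Origin: centre of its underside.
- canister: Closed orange food canister with a white lid, 68 mm in diameter, 95 mm tall. Origin: centre of its underside.
- magnet: Algae magnet, black with a blue top grip, 60 by 34 mm, 32 mm tall. Origin: centre of its underside.
- spatula: Stainless aquascaping spatula, 240 mm long, lying flat on the shelf. Origin: its underside near the middle of its length.
- switch (a joint): Red toggle switch on the upright wooden side panel at the robot's right: 0 as it stands, 0.9 rad when thrown.
There are look-alikes about, which are no part of the job. What is shaped like the tongs but orange, pink or purple is not meant.

How it is judged:
By the outcome, as a careful person would: the job done as asked, in the order asked, and still so for the second after the job is handed in, while the arm keeps its last pose, push and grip.
It also fails if it takes over 50 s, if anything falls off the work surface, if the arm or the gripper's body presses on something with over 40 N, if the wrist force passes 120 N, or if a joint passes its speed limit or range.

ROBOT

A 6-joint arm with a two-finger parallel gripper is mounted at the origin on the work surface. World frame = base frame: x ahead of the robot, y to its left, z up, the work surface at z = 0. Lengths are in m, angles in rad, forces in N, time in s.
With the tool pointing down it reaches from about 0.325 to 0.775 m from the base axis. Payload 5.5 kg.
Tool frame: the origin (TCP) lies at the very end of the fingers, on their centre line; the grasp point (between the pads) lies 19 mm behind it; z points along the fingers, y is the line along which they close (so a half turn about z gives the same grasp; the last joint's range is limited). The gripper opens to 88 mm and grips with 3 to 60 N. Pads are 20 mm wide; open, the fingers measure 115 mm over their backs; the gripper's body (75 mm by 178 mm) begins 61 mm behind the grasp point.
Start: joints at [-0.057, 0.091, 1.231, -0, 1.82, -0.057], TCP at [0.6, -0, 0.223] pointing down, gripper open.
Joint ranges: [-2.87, 2.87], [-0.86, 2.18], [0.17, 2.46], [-1.51, 4.65], [0.06, 2.69], [-2.65, 2.65]. Speed limits (rad/s): [2.57, 2.57, 3.01, 3.14, 3.14, 3.14].

INTERFACE

Orientations are given as a 3x3 rotation matrix whose columns are the frame's x, y, z axes.
In Python, from plant import arm, eoat, readout, imaging, ticket gives the robot as it stands. Calls block until the motion is done:
- arm.move_ptp(position, orientation): joint-space move of the TCP to a pose.
- arm.move_straight(position, vel=0.15, rot=None): straight line of the TCP; rot=None keeps the orientation; vel is the mean speed in m/s.
- arm.move_j(angles): joint-space move.
- eoat.command_gripper(opening, force=None): finger opening in m; force is the grip in N (None keeps the last); returns when the fingers have stopped.
- arm.sleep(seconds).
- arm.ik(position, orientation): joint angles nearest the present ones, or None.
- readout.get_state(): the state.
- imaging.grab_frame(name): name is "scene" or "side" or "wrist"; returns the picture (400x640x3 uint8, blue, green, red); there is no depth.
- imaging.get_calibration(name): a dict with "camera_matrix" (3x3 intrinsics, pixels), "rvec" (rotation vector, rad) and "tvec" (3), from world to camera coordinates, as OpenCV has them. Camera axes: x right, y down, z forward; pixel columns grow to the right and rows downward; lengths in m; the calibration is good to about 2 mm. A picture is of the moment at which its call begins: read the wrist's pose just before it. get_calibration takes no time and is no camera call; for the wrist camera it gives the pose at the moment of the call.
A pose or a line that the arm cannot do raises arm.MotionError and nothing moves.
- ticket.hand_in(): hands the job in; it is judged then, once.
The state is a dict: "time": time; "joints": joint angles; "dq": joint speeds; "joint_efforts": joint torques, N m; "ee_pos": TCP position; "tool_rot": TCP orientation; "force": force on the tool from outside, world axes, zero at the start; "moment": the same for the moment, N m; "width": finger opening in m; "grip_force": force on a finger pad.
Only numpy, scipy, OpenCV 4.12 (cv2) and the standard library are available. Lean on these libraries where they do the work, as an engineer would, in place of code of your own. Each camera call takes 0.05 s, during which the arm holds its last target. There are 200 camera calls.

## Working session

There is one attempt and no reset: what is moved stays moved. The work goes in short steps, each a Python script; the robot and the scene stay as the last script left them, time stands still between calls to the robot, and variables do not carry over. Pictures are saved under pics/ and viewed, at most 13 in all, crops included, and the job is handed in when it is done.

```bash
mkdir -p pics; ls; python3 - <<'E'
from plant import arm,eoat,readout,imaging,ticket
import cv2,numpy as np
for n in("scene","side"):
    f=imaging.grab_frame(n);cv2.imwrite(f"pics/{n}0.png",f)
    c=imaging.get_calibration(n);R=cv2.Rodrigues(np.array(c["rvec"],float))[0]
    print(n,c["camera_matrix"],(-R.T@np.array(c["tvec"]).ravel()).round(3),R[2].round(2))
s=readout.get_state();print(s["time"],s["width"],s["force"])
E
```

```text
pics
scene [[498.35612979   0.         327.04509253]
 [  0.         498.35612979 200.66846192]
 [  0.           0.           1.        ]] [ 1.504 -0.356  1.198] [-0.64  0.17 -0.75]
side [[387.57620011   0.         320.56602717]
 [  0.         387.57620011 204.59940898]
 [  0.           0.           1.        ]] [ 0.352 -0.795  0.856] [ 0.2   0.65 -0.73]
0.1 0.08788037008574381 [-0.02439829  0.61908377  0.60593933]
```

View pics/scene0.png

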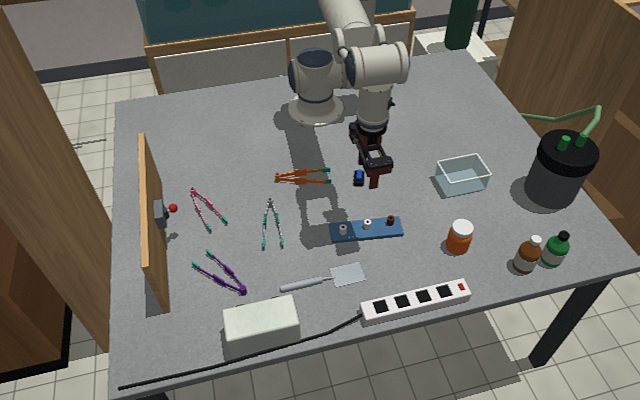

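View pics/side0.png

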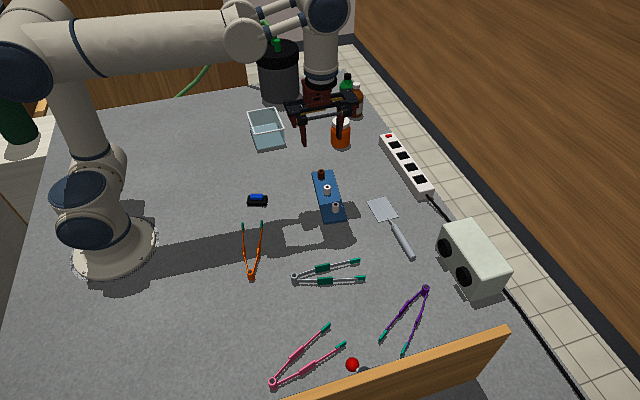

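The candidates in the scene view are four tong-shaped things: orange (305,176), pink (207,210), purple (220,272), and steel with dark-green grips (272,225). Only the last matches the description. The rings on the blue board are white (343,229), white (367,223) and brown (390,219). I'll confirm both in an enlarged crop while measuring.

```bash
cat >h.py <<'E'
from plant import arm,eoat,readout,imaging,ticket
import cv2,numpy as np
def cal(n):
    c=imaging.get_calibration(n);R=cv2.Rodrigues(np.array(c["rvec"],float))[0]
    return np.array(c["camera_matrix"],float),R,np.array(c["tvec"],float).ravel()
def ray(c,uv,z):
    K,R,t=c;d=R.T@np.linalg.solve(K,np.array([uv[0],uv[1],1.]));o=-R.T@t
    return o+d*(z-o[2])/d[2]
def blobs(im,lo,hi,amin=8,roi=None):
    m=cv2.inRange(cv2.cvtColor(im,cv2.COLOR_BGR2HSV),lo,hi)
    if roi:
        k=np.zeros_like(m);x0,y0,x1,y1=roi;k[y0:y1,x0:x1]=1;m*=k
    n,l,s,c=cv2.connectedComponentsWithStats(m)
    return [(int(s[i,4]),c[i].round(1),s[i,:4]) for i in range(1,n) if s[i,4]>=amin]
E
python3 - <<'E'
from h import *
a=cv2.imread("pics/scene0.png");b=cv2.imread("pics/side0.png")
A=cv2.resize(a[160:260,230:430],None,fx=4,fy=4,interpolation=cv2.INTER_CUBIC)
cv2.imwrite("pics/crop1.png",A)
for n,im,roi in(("scene",a,(250,190,300,260)),("side",b,(285,250,375,295))):
    c=cal(n)
    for s in blobs(im,(65,80,20),(100,255,255),6,roi): print(n,"green",s[0],s[1],ray(c,s[1],.02).round(3), im[int(s[1][1]),int(s[1][0])])
for n,im,roi in(("scene",a,(320,205,420,250)),("side",b,(300,160,355,230))):
    c=cal(n)
    m=cv2.inRange(cv2.cvtColor(im,cv2.COLOR_BGR2HSV),(100,110,40),(120,255,255))
    k=np.zeros_like(m);x0,y0,x1,y1=roi;k[y0:y1,x0:x1]=1
    p=cv2.findNonZero(m*k);h=cv2.convexHull(p);q=cv2.approxPolyN(h,4) if hasattr(cv2,"approxPolyN") else h
    print(n,"board",[(tuple(x),ray(c,x,.015)[:2].round(3)) for x in q.reshape(-1,2)])
c=cal("scene")
for uv in((390,217),(367,221),(343,227)):print("ringtop",ray(c,uv,.041).round(3))
for uv in((435,174),(484,153),(491,171),(439,194)):print("rim",ray(c,uv,.07).round(3))
c=cal("side")
for uv in((321,171),(327,186),(336,204)):print("side ringtop",ray(c,uv,.041).round(3))
for uv in((247,108),(277,108),(285,129),(255,134)):print("rim",ray(c,uv,.07).round(3))
print("canister",ray(c,(341,125),.095).round(3),ray(cal("scene"),(460,228),.095).round(3))
print("pivot",ray(c,(294,275),.03),ray(cal("scene"),(270,202),.03))
E
```

```text
scene green 20 [277.  217.8] [ 0.52  -0.249  0.02 ] [110 135  30]
scene green 26 [264.6 220.2] [ 0.52  -0.287  0.02 ] [ 93 110  35]
scene green 19 [281.4 241.4] [ 0.613 -0.254  0.02 ] [119 137  26]
scene green 21 [263.2 243.5] [ 0.606 -0.307  0.02 ] [137 156  37]
side green 55 [354.7 260.3] [ 0.608 -0.262  0.02 ] [48 59  0]
side green 121 [322.  267.5] [ 0.52  -0.257  0.02 ] [34 45  4]
side green 52 [360.5 277.3] [ 0.603 -0.315  0.02 ] [50 62  0]
side green 128 [324.5 280.3] [ 0.515 -0.295  0.02 ] [32 40  0]
scene board [((np.int32(332), np.int32(243)), array([ 0.653, -0.11 ])), ((np.int32(328), np.int32(223)), array([ 0.577, -0.102])), ((np.int32(398), np.int32(216)), array([0.606, 0.115])), ((np.int32(403), np.int32(235)), array([0.679, 0.103]))]
side board [((np.int32(323), np.int32(224)), array([ 0.569, -0.115])), ((np.int32(311), np.int32(172)), array([0.6  , 0.107])), ((np.int32(332), np.int32(169)), array([0.669, 0.099])), ((np.int32(347), np.int32(221)), array([ 0.638, -0.125]))]
ringtop [0.623 0.08  0.041]
ringtop [0.62  0.008 0.041]
ringtop [ 0.623 -0.068  0.041]
rim [0.514 0.268 0.07 ]
rim [0.465 0.464 0.07 ]
rim [0.547 0.447 0.07 ]
rim [0.597 0.245 0.07 ]
side ringtop [0.624 0.074 0.041]
side ringtop [0.62  0.004 0.041]
side ringtop [ 0.621 -0.075  0.041]
rim [0.462 0.454 0.07 ]
rim [0.566 0.419 0.07 ]
rim [0.562 0.285 0.07 ]
rim [0.46  0.289 0.07 ]
canister [0.739 0.213 0.095] [0.753 0.237 0.095]
pivot [ 0.44495781 -0.26321955  0.03      ] [ 0.45989437 -0.2584087   0.03      ]
```

View pics/crop1.png

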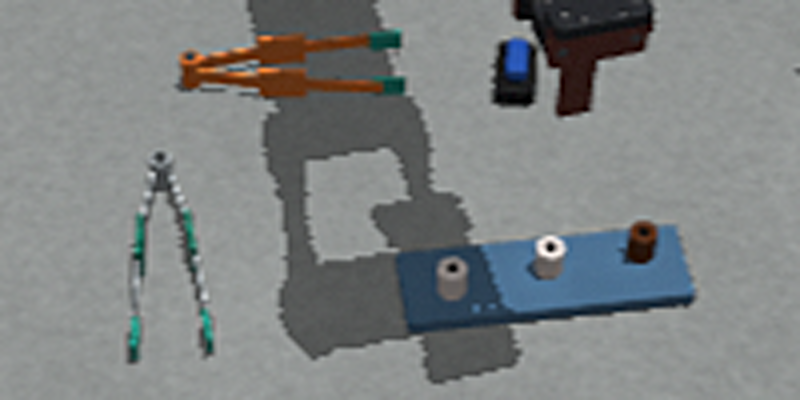

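The crop confirms it: steel tongs with green grips at scene (264,220)/(277,218) and tips at (263,243)/(281,241), pointing +x, and the brown ring at the +y end of the board (390,219). Next I'll go above the tongs and look from close by.

```bash
cat >>h.py <<'E'
def Rd(yaw):
    c,s=np.cos(yaw),np.sin(yaw);return np.array([[c,s,0],[s,-c,0],[0,0,-1.]])
E
python3 - <<'E'
from h import *
print(np.array(readout.get_state()["tool_rot"]).round(2).tolist())
q=arm.ik([.519,-.272,.22],Rd(-.11));print(q)
arm.move_ptp([.519,-.272,.22],Rd(-.11))
c=cal("wrist");im=imaging.grab_frame("wrist");cv2.imwrite("pics/w1.png",im)
print((-c[1].T@c[2]).round(3),c[1][2].round(2))
for s in blobs(im,(65,80,20),(100,255,255),40): print(s[0],s[1],s[2],ray(c,s[1],.03).round(4),ray(c,s[1],.024).round(4))
print(readout.get_state()["time"])
E
```

```text
[[0.0, 1.0, -0.0], [1.0, -0.0, 0.0], [0.0, -0.0, -1.0]]
[-5.40786659e-01  5.24732694e-02  1.27580733e+00 -4.44089210e-16
  1.81331205e+00  1.14000967e+00]
[ 0.588 -0.28   0.381] [-0.25  0.03 -0.97]
254 [501.1  73.3] [490  63  24  20] [ 0.6245 -0.5009  0.03  ] [ 0.6251 -0.5047  0.024 ]
159 [466.8 105.6] [460  95  16  19] [ 0.5925 -0.4619  0.03  ] [ 0.5926 -0.4651  0.024 ]
97 [297.6 110.9] [295 100   6  23] [ 0.6085 -0.2583  0.03  ] [ 0.6088 -0.2579  0.024 ]
99 [340.1 112.1] [337 101   7  24] [ 0.6015 -0.3094  0.03  ] [ 0.6018 -0.3099  0.024 ]
109 [301.9 181.1] [300 167   5  30] [ 0.5221 -0.2529  0.03  ] [ 0.5209 -0.2525  0.024 ]
120 [331.  181.9] [328 167   7  31] [ 0.5169 -0.2902  0.03  ] [ 0.5157 -0.2904  0.024 ]
149 [457.2 181.2] [451 172  13  20] [ 0.5003 -0.4523  0.03  ] [ 0.4988 -0.4552  0.024 ]
96 [420.5 197.8] [414 189  14  20] [ 0.4832 -0.4048  0.03  ] [ 0.4814 -0.407   0.024 ]
1.25
```

View pics/w1.png

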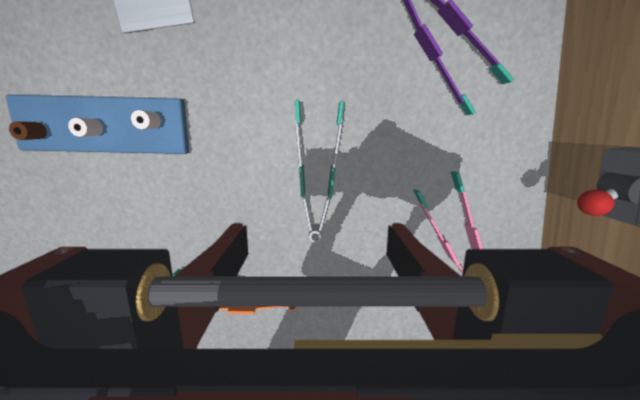

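The wrist view shows the grips at (302,181) and (331,182) and the tips at (298,111) and (340,112). That gives centre (0.5195,-0.2716) and yaw -0.14, with tip spacing 52 mm and a centre-to-tip length of 87 mm, which agree with the given sizes. I'll grasp now.

```bash
python3 - <<'E'
from h import *
arm.move_ptp([.5195,-.2716,.10],Rd(-.14))
arm.move_straight([.5195,-.2716,.005],vel=.08)
eoat.command_gripper(.039,15)
s=readout.get_state();print(s["time"],s["width"],s["grip_force"],np.round(s["force"],2),s["ee_pos"])
if s["width"]>.037:
    arm.move_straight([.5195,-.2716,.16],vel=.1)
    s=readout.get_state();print(s["time"],s["width"],s["grip_force"],np.round(s["force"],2))
c=cal("wrist");im=imaging.grab_frame("wrist");cv2.imwrite("pics/w2.png",im)
zt=.16-.005
for b in blobs(im,(65,80,20),(100,255,255),40,(150,0,450,300)): print(b[0],b[1],b[2],ray(c,b[1],zt+.024).round(4))
E
```

```text
4.0333 0.039099493926114094 4.910020753741264 [ 1.61 -0.15  0.99] [ 0.51952821 -0.27155841  0.00499214]
5.7333 0.03905383028409261 4.747655913233757 [-0.3  -0.28 -1.29]
730 [277.6  88.6] [270  58  16  62] [ 0.6074 -0.2657  0.179 ]
740 [358.5  89.5] [351  59  17  61] [ 0.6016 -0.304   0.179 ]
148 [440.5 206.8] [432 197  18  23] [ 0.5372 -0.3412  0.179 ]
747 [287.7 247. ] [280 212  16  65] [ 0.5257 -0.2568  0.179 ]
770 [346.  246.5] [339 212  16  65] [ 0.5215 -0.2888  0.179 ]
```

View pics/w2.png

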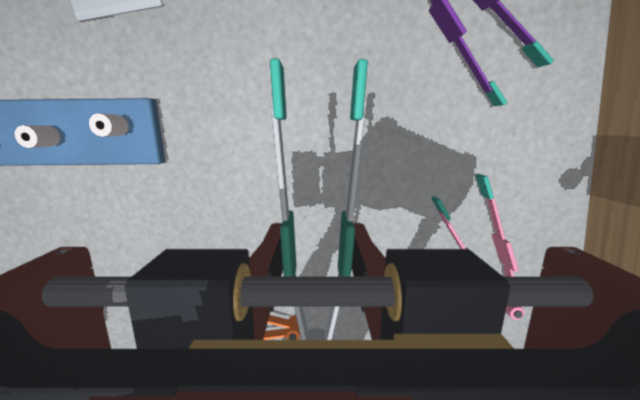

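The tongs are held open: width 39 mm, grip 4.9 N, and the tips at (278,89)/(359,90) are symmetric about the tool. I'll carry them above the brown ring and look there, and also check the magnet for clearance.

```bash
python3 - <<'E'
from h import *
print("magnet",ray(cal("scene"),(359,178),.025).round(3),ray(cal("side"),(257,198),.025).round(3))
arm.move_ptp([.5355,.077,.16],Rd(0))
arm.sleep(.2)
c=cal("wrist");im=imaging.grab_frame("wrist");cv2.imwrite("pics/w3.png",im)
for b in blobs(im,(65,80,20),(100,255,255),40,(150,0,450,300)): print("g",b[0],b[1],b[2],ray(c,b[1],.179).round(4))
for b in blobs(im,(0,80,10),(15,255,140),100,(200,0,440,200)): print("br",b[0],b[1],b[2],ray(c,b[1],.041).round(4))
s=readout.get_state();print(s["time"],s["width"],s["grip_force"],s["ee_pos"])
f=imaging.grab_frame("side");cv2.imwrite("pics/s3.png",np.vstack([im[:, :][:400],cv2.resize(f[60:260,220:420],(400,400))[:200].copy().repeat(1,0) if 0 else np.zeros((1,640,3),np.uint8)]))
cv2.imwrite("pics/s3b.png",cv2.resize(f[100:250,230:430],None,fx=3,fy=3))
E
```

```text
magnet [0.427 0.044 0.025] [0.41  0.036 0.025]
g 758 [277.8  89.1] [270  58  17  62] [0.622  0.0938 0.179 ]
g 791 [358.4  89.6] [350  59  18  62] [0.6217 0.055  0.179 ]
g 748 [287.6 247. ] [280 212  16  65] [0.5396 0.0915 0.179 ]
g 792 [345.9 247.5] [337 212  18  65] [0.5393 0.059  0.179 ]
br 237 [316.  107.7] [305  98  20  22] [0.6221 0.0758 0.041 ]
7.35 0.03918134880971102 4.7475602477788925 [0.53568204 0.07608248 0.15991869]
```

View pics/w3.png

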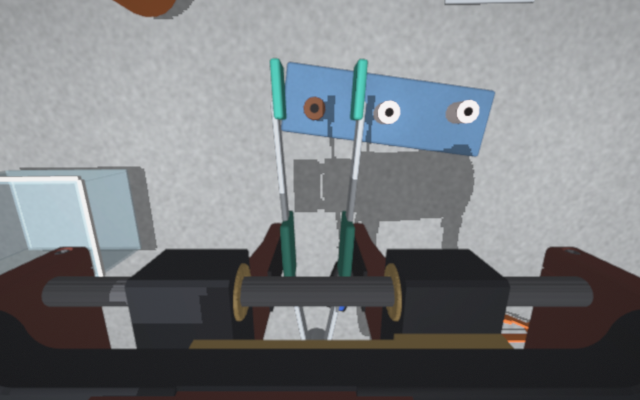

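View pics/s3b.png

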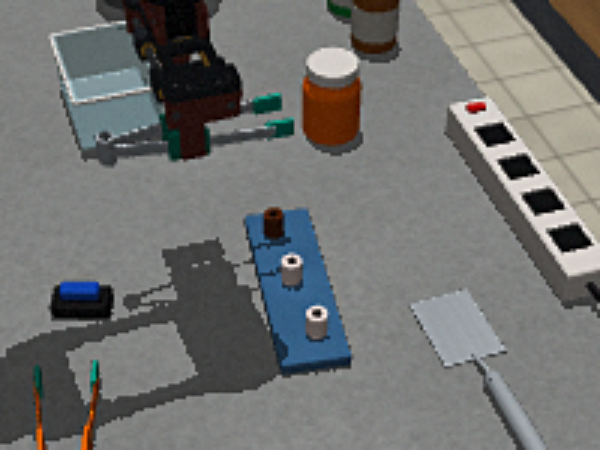

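The brown ring sits at (315,108) midway between the tips (278,89)/(358,90), and the tongs look level in the side view. The magnet is close to the pivot, so I'll use a small yaw to stay clear of it. Before going down I'll triangulate the tip height.

```bash
python3 - <<'E'
from h import *
yaw=-.12;ring=np.array([.622,.076]);c,s=np.cos(yaw),np.sin(yaw)
off=np.array([[c,-s],[s,c]])@np.array([.087,-.001]);xy=ring-off
arm.move_ptp([*xy,.12],Rd(yaw));arm.sleep(.3)
cw=cal("wrist");w=imaging.grab_frame("wrist");cs=cal("side");sd=imaging.grab_frame("side")
ee=readout.get_state()["ee_pos"];print("ee",np.round(ee,4))
bw=sorted([b for b in blobs(w,(65,80,20),(100,255,255),300,(200,0,440,190))],key=lambda b:b[1][0])
bs=sorted([b for b in blobs(sd,(65,120,20),(100,255,255),15,(290,120,350,180))],key=lambda b:b[1][1])
P=lambda k:k[0]@np.c_[k[1],k[2]]
print([b[1] for b in bw],[(b[0],b[1]) for b in bs])
for a,b in zip(bw,bs):
    X=cv2.triangulatePoints(P(cw),P(cs),np.array(a[1],float),np.array(b[1],float));X=(X[:3]/X[3]).ravel();print("tip",X.round(4))
for b in blobs(w,(0,80,10),(15,255,140),100,(200,0,440,200)): print("br",b[0],b[1],ray(cw,b[1],.041).round(4))
cv2.imwrite("pics/s4.png",np.hstack([cv2.resize(w[0:300,160:480],(400,375)),cv2.resize(sd[110:210,250:356],(400,375),interpolation=2)]))
E
```

```text
ee [0.5362 0.0873 0.121 ]
[array([277.9,  88.7]), array([358.6,  89.1])] [(48, array([319. , 144.2])), (42, array([322.8, 152.5]))]
tip [0.6255 0.0963 0.1292]
tip [0.6225 0.0542 0.1302]
br 321 [317.5 105.9] [0.6214 0.0758 0.041 ]
```

View pics/s4.png

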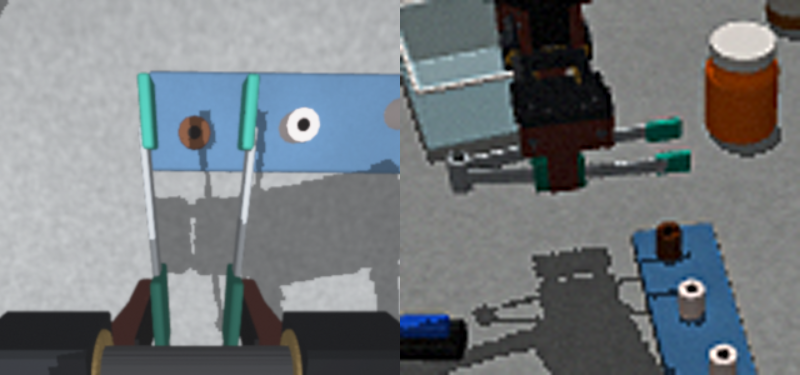

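There is no droop: the tips are at z 0.130 against 0.131 expected, with their midpoint (0.624,0.075) around the ring at (0.621,0.076). Going down and closing.

```bash
python3 - <<'E'
from h import *
p=np.array(readout.get_state()["ee_pos"]);p[0]-=.002
arm.move_straight([p[0],p[1],.06],vel=.1)
arm.move_straight([p[0],p[1],.0235],vel=.05)
s=readout.get_state();print(s["width"],s["grip_force"],np.round(s["force"],2),np.round(s["ee_pos"],4))
eoat.command_gripper(.024,22)
arm.sleep(.3)
s=readout.get_state();print(s["time"],s["width"],s["grip_force"],np.round(s["force"],2))
if s["width"]>.028:
    arm.move_straight([p[0],p[1],.09],vel=.06);arm.sleep(.2)
    w=imaging.grab_frame("wrist");sd=imaging.grab_frame("side")
    cv2.imwrite("pics/s5.png",np.hstack([cv2.resize(w[0:300,160:480],(400,375)),cv2.resize(sd[110:210,250:356],(400,375),interpolation=2)]))
    s=readout.get_state();print(s["time"],s["width"],s["grip_force"])
E
```

```text
0.039079706957380035 4.747655019164085 [ 0.77  0.66 -1.21] [0.5344 0.0873 0.0238]
10.3167 0.03130681321081151 21.9766902923584 [0.52 0.77 0.79]
11.875 0.031350351182099105 21.97312295436859
```

View pics/s5.png

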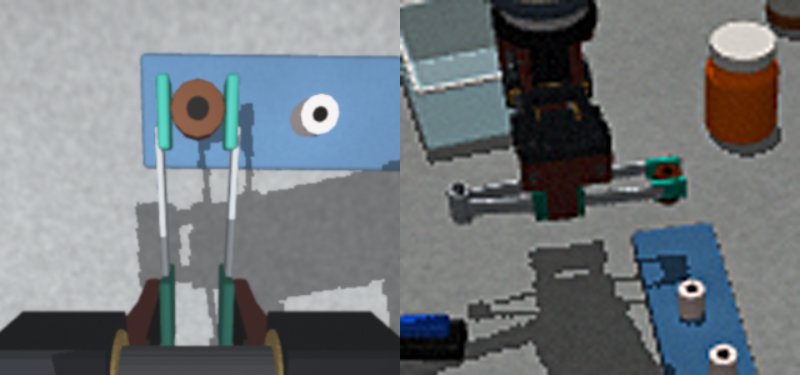

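The ring is held between the tips, seen clear of the board in both views, with width 31.3 mm. I'll carry it high over the box and measure the rim.

```bash
python3 - <<'E'
from h import *
p=np.array(readout.get_state()["ee_pos"])
arm.move_straight([p[0],p[1],.20],vel=.12)
yaw=.3;c,s=np.cos(yaw),np.sin(yaw)
xy=np.array([.52,.36])-.088*np.array([c,s])
arm.move_straight([*xy,.20],vel=.14,rot=Rd(yaw));arm.sleep(.2)
cw=cal("wrist");w=imaging.grab_frame("wrist");cv2.imwrite("pics/w6.png",w)
st=readout.get_state();print(st["time"],st["width"],st["grip_force"],np.round(st["ee_pos"],4))
f=imaging.grab_frame("scene")
cs=cal("scene");cv2.imwrite("pics/sc6.png",cv2.resize(f[120:220,400:530],(780,600),interpolation=2))
for b in blobs(w,(0,80,10),(15,255,140),100,(200,0,440,200)): print("br",b[0],b[1],ray(cw,b[1],.217).round(4))
E
```

```text
15.2417 0.03140932004109794 21.973159611225128 [0.4361 0.3337 0.2   ]
br 1282 [317.7  86.9] [0.5199 0.3583 0.217 ]
```

View pics/w6.png

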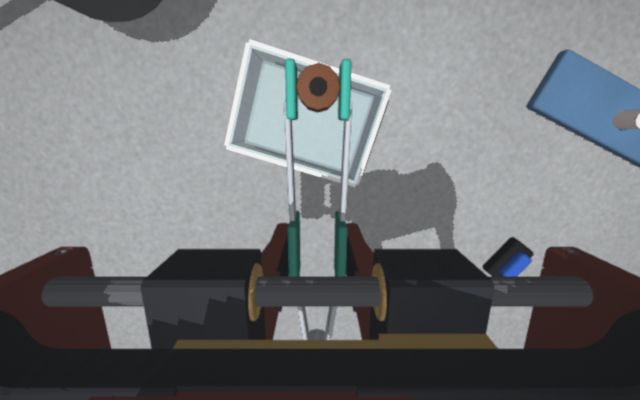

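The wrist view shows the ring (318,87) held between the tips, and the box rim corners at (249,41), (389,88), (357,184) and (227,147). I'll project these onto z = 0.07, check them against 100 x 140 mm, and move the ring over the centre.

```bash
python3 - <<'E'
from h import *
cw=cal("wrist")
q=np.array([ray(cw,u,.07)[:2] for u in((249,41),(389,88),(357,184),(227,147))]);print(q.round(3).tolist())
d=np.linalg.norm(q-np.roll(q,-1,0),axis=1);b=q.mean(0);print("sides",d.round(3),"centre",b.round(4))
assert abs(d[[0,2]].mean()-.14)<.012 and abs(d[[1,3]].mean()-.1)<.012
p=np.array(readout.get_state()["ee_pos"]);r=np.array([.5200,.3591])
t=p[:2]+b-r
arm.move_straight([*t,.20],vel=.08)
arm.move_straight([*t,.121],vel=.06);arm.sleep(.6)
w=imaging.grab_frame("wrist");f=imaging.grab_frame("side")
cv2.imwrite("pics/f7.png",np.hstack([cv2.resize(w[0:300,160:480],(400,375)),cv2.resize(f[60:180,200:328],(400,375),interpolation=2)]))
st=readout.get_state();print(st["time"],st["width"],st["grip_force"],np.round(st["ee_pos"],4),np.abs(st["dq"]).max())
E
```

```text
[[0.558, 0.438], [0.558, 0.296], [0.457, 0.295], [0.455, 0.437]]
sides [0.142 0.1   0.142 0.103] centre [0.5069 0.3663]
17.7917 0.031521004628473584 21.973190009593964 [0.423  0.3411 0.121 ] 0.002177797670365281
```

View pics/f7.png

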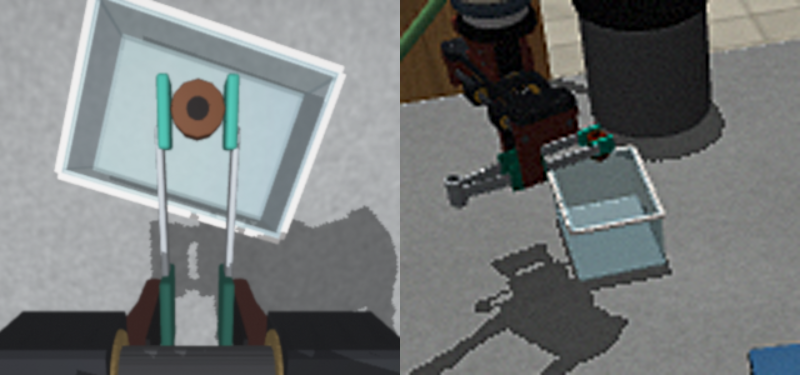

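The ring (198,108 in the crop) is over the middle of the opening, about 4 cm above the rim, and everything is still. Handing in.

```bash
python3 -c "
from h import *
print(ticket.hand_in())"
```

```text
the job is handed in; nothing more can be done
None
```

The job is handed in at about 18 s of robot time: the gripper holds the tongs, which hold the brown ring still over the middle of the breeder box, about 4 cm clear of its rim, and the arm touched nothing else that I could see.

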